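Clamp the idler and hold the belt tensioner back on an edge sander

ROBOT

A 6-joint arm with a two-finger parallel gripper is mounted at the origin on the work surface. World frame = base frame: x ahead of the robot, y to its left, z up, the work surface at z = 0. Lengths are in m, angles in rad, forces in N, time in s.
With the tool pointing down it reaches from about 0.425 to 0.95 m from the base axis. Payload 3.5 kg.
Tool frame: the origin (TCP) lies at the very end of the fingers, on their centre line; the grasp point (between the pads) lies 19 mm behind it; z points along the fingers, y is the direction in which the jaws open and shut (so a half turn about z gives the same grasp; the last joint's range is limited). The gripper opens to 85 mm and grips with 20 to 120 N. Pads are 22 mm wide; open, the fingers measure 114 mm over their backs; the gripper's body (76 mm by 85 mm) begins 54 mm behind the grasp point. The pads swing forward as they close: fully open they stand 13 mm farther back than shut.
Start: joints at [-1.293, 0.286, 1.577, -0, 1.279, -0.15], TCP at [0.28, -0.614, 0.231] pointing down, gripper open.
Joint ranges: [-2.77, 2.77], [-0.9, 2.22], [0.21, 2.48], [-1.53, 4.67], [0.24, 2.81], [-2.84, 2.84]. Speed limits (rad/s): [2.79, 2.79, 3.14, 3.14, 3.14, 3.14].

INTERFACE

Orientations are given as a unit quaternion [x, y, z, w].
In Python, from plant import get_state, read_camera, sign_off gives the robot as it stands.
- The arm moves only by the tool step_arm, never from a script. Its argument "targets" is a list that holds one entry, the list of rows, each a list of 5 numbers: the opening, from 0 (shut) to 1 (fully open), then the shift along the tool's x, y, z each as a share of 4 cm, from -1 to 1, then the turn about the tool's z as a share of 5 degrees, from -1 to 1. A call has 1 to 10 rows; each row shifts and turns the commanded pose from where the row before left it, along the tool's axes as they then stand; what a row does not reach is not made up. A row lasts 1/12 s, in which the tool goes at most 41.7 mm and 7.16 degrees, less where a joint would pass 70% of its speed; a pose out of reach is approached as far as the arm can. A call with a number of a shift or a turn outside -1 to 1 is refused whole. A call with a gripper value outside its range is refused whole. The fingers move at their own pace and stop on an object; "squeeze" is the grip in N (left out, the last holds). Time passes only in rows, so rows that do not move let the fingers close. It gives the time, the measured TCP pose, the force and the opening at its end, in the units of the state.
- get_state(): the state, without advancing time (a new reading comes with each control period).
- read_camera(name): name is "scene" or "side" or "wrist"; returns a dict with "pixels" (480x640x3 uint8, red, green, blue), "range_z" (480x640 float32, m along the optical axis (not along the pixel's ray), 0 where there is no reading), "mtx" (3x3 intrinsics, pixels), "k1" (the pictures are not rectified: a ray, as slopes to the right and down, at radius r is drawn at 1 + k1 r^2 times it, then the intrinsics apply), "rvec" (rotation vector, rad) and "tvec" (3), from world to camera coordinates, as OpenCV has them. Camera axes: x right, y down, z forward; pixel columns grow to the right and rows downward; lengths in m; the calibration is good to about 2 mm. A picture is of the moment at which its call begins.
- sign_off(): hands the job in, once; it reports no verdict.
The state is a dict: "time": time; "qpos": joint angles; "dq": joint speeds; "joint_efforts": joint torques, N m; "eef_pos": TCP position; "tcp_rot": TCP orientation; "contact_force": force on the tool from outside, world axes, zero at the start; "wrist_torque": the same for the moment, N m; "opening": opening from 0.0 (shut) to 1.0 (fully open).
Only numpy, scipy, OpenCV 4.12 (cv2) and the standard library are available. Lean on these libraries where they do the work, as an engineer would, in place of code of your own. Each camera call takes 0.05 s, during which the arm holds its last target.

TASK

Make the edge sander ready for a new belt: its idler block is already in its pocket, so first swing the orange-handled clamp fully down over it, and only then push the tensioner arm back by its upright red handle, past the ratchet click and into the green zone of the painted scale. Finish while still holding the arm compressed there with the gripper (its spring throws it back if you let go), with the clamp still down, the idler block in its pocket and the other things on the bench left where they are.

Things in the scene. Friction and masses are not known exactly. Their poses are not given: they have to be found in the camera images.
- sander: bench edge sander without belt, fixed on the table: grey base plate 260 (own x) x 360 (own y) x 30 mm high; origin: centre of its underside; at yaw 0 own x points away from the robot, own y left, z up. Own (x, y) in mm: clamp hinge (35, -40), block pocket (-10, -40), tensioner pivot (35, 100), pawl slider (93 to 127, 100; top at z 54). Behind the clamp hinge (own +x) the base is clear
- drive_drum (a point): top centre of the fixed black drive drum, diameter 60 mm, 90 mm above the table, at own (0, -130) of the sander; a green motor housing 60 x 90 mm, 88 mm above the table, stands behind it at own (90, -130)
- scale_green (a point): start of the green part of the scale painted flat on the base, 148 mm from the tensioner pivot, just beyond the red handle: white before the click, green from 0.45 rad of the tensioner on
- clamp (a joint): hinge of the clamp, rad: 0 = fully down, level over the idler block; grows as it opens upward; starts standing open at 1.15 to 1.65 (1.57 = upright), stops at 1.75. Stiff hinge (0.09 N m): stays where it is left. The clamp is a steel bar 30 mm wide, 8 mm thick, whose free end points to the sander's own -x when down
- clamp_hinge (a point): middle of the clamp's hinge axis, 85 mm above the table; the axis runs along the sander's own y between two posts (8 mm thick, centres 44 mm apart, tops 95 mm above the table)
- clamp_grip (a point): centre of the clamp's orange handle, a round bar 18 mm in diameter and 56 mm long across the clamp's free end, 88 mm from the hinge axis; 85 mm above the table when the clamp is down
- idler_block: brass-coloured block 42 x 42 x 49 mm high with a dark disc on one side, loose in its 12 mm deep pocket under the clamp, top 79 mm above the table; origin: centre of its underside
- tensioner (a joint): swing of the tensioner arm, rad: 0 = at rest (sprung out); grows as the red handle is pushed towards the sander's own -y (counter-clockwise from above). Click felt from about 0.2 to 0.4, green zone from 0.45, hard stop at 0.64. Push at the handle: 3 to 5 N at rest, 9 to 12 N at 0.42, up to 16 N at the stop, some 4 N more over the click. It does not latch: let go, it springs back to 0
- tension_pivot (a point): tensioner arm: aluminium bar 22 mm wide, top 44 mm above the table, reaching 130 mm from its pivot; black roller (diameter 38 mm, top 79 mm above the table) 62 mm from the pivot; red handle at 120 mm; this point: on the upright pivot axis, 30 mm above the table (the pin's top is at 80 mm); the bar lies along its own -x, which at rest is the sander's own -x turned 0.30 rad towards own +y
- tension_handle (a point): on the axis of the upright red handle (round post 16 mm in diameter, from 44 to 110 mm above the table), 90 mm above the table and 120 mm from the pivot
- pawl (a joint): travel of the blue pawl slider, m: 0 = at rest; the arm's tooth pushes it out about 3 mm and it snaps back to 0 once the tooth has passed (the click)
- spare_bearing: bystander: steel ring, 32 mm across, 10 mm thick, lying on the sander's base; origin: centre of its underside
- spare_roller: bystander: black rubber roller standing on the table to the right of the sander, 40 mm diameter, 52 mm high; origin: centre of its underside
- wrench: bystander: steel wrench, 150 mm long, lying on the table to the left of the sander; origin: middle of its underside
- tape_roll: bystander: brown roll, 100 mm diameter, 48 mm high, lying on the table; origin: centre of its underside
- carton: bystander: plain white carton 110 x 170 x 70 mm on the table; origin: centre of its underside
- screw_jar: bystander: glass jar with a blue cap, 64 mm diameter, 85 mm high; origin: centre of its underside
Things that resemble listed ones, but are neither listed nor needed, are in the scene too. There is more than one size of the idler_block; the job needs the smallest.

How it is judged:
By the outcome, as a careful person would: the job done as asked, in the order asked, and still so for the second after the job is handed in, while the arm keeps its last pose, push and grip.
It also fails if it takes over 45 s, if anything falls off the work surface, if the arm or the gripper's body presses on something with over 40 N, if the wrist force passes 120 N, or if a joint passes its speed limit or range.

## Working session

There is one attempt and no reset: what is moved stays moved. The work goes in short steps, Python scripts to look and compute and a tool call to move; the robot and the scene stay as the last step left them, time stands still between calls to the robot, and variables do not carry over. Pictures are saved under pics/ and viewed, and the job is handed in when it is done.

Besides the shell and the picture viewer there is one more tool, called after "Emit:" as name(argument=value, ...) on one line, values as JSON. step_arm: Moves the arm, as the interface text tells. Shift numbers are shares of 4 cm and turn numbers shares of 5 degrees, none past 1 either way. Its arguments: {"type":"object","properties":{"targets":{"type":"array"},"squeeze":{"type":"number"}},"required":["targets"]}

```bash
ls; mkdir -p pics
cat > h.py <<'E'
import numpy as np, cv2
from plant import get_state, read_camera, sign_off
def cap(n,tag):
    c=read_camera(n); cv2.imwrite(f'pics/{tag}.png',c['pixels'][:,:,::-1]); np.savez(f'{tag}.npz',**c); return c
def world(c,u,v,z=None):
    """pixel -> world using depth, or intersect plane z"""
    K=np.array(c['mtx']);k=float(c['k1']);R=cv2.Rodrigues(np.array(c['rvec'],float))[0];t=np.array(c['tvec'],float).reshape(3)
    xy=cv2.undistortPoints(np.array([[[u,v]]],float),K,np.array([k,0,0,0,0.]))[0,0]
    ray=np.array([xy[0],xy[1],1.])
    if z is None:
        d=float(c['range_z'][int(round(v)),int(round(u))]); return R.T@(ray*d-t)
    o=-R.T@t; r=R.T@ray; return o+r*(z-o[2])/r[2]
def proj(c,P):
    p,_=cv2.projectPoints(np.array(P,float).reshape(-1,1,3),np.array(c['rvec'],float),np.array(c['tvec'],float),np.array(c['mtx']),np.array([float(c['k1']),0,0,0,0]))
    return p[:,0]
def cloud(c):
    K=np.array(c['mtx']);k=float(c['k1']);R=cv2.Rodrigues(np.array(c['rvec'],float))[0];t=np.array(c['tvec'],float).reshape(3)
    vv,uu=np.mgrid[0:480,0:640]
    xy=cv2.undistortPoints(np.stack([uu,vv],-1).reshape(-1,1,2).astype(float),K,np.array([k,0,0,0,0.]))[:,0]
    d=c['range_z'].reshape(-1,1)
    P=(np.c_[xy,np.ones(len(xy))]*d-t)@R
    P[d[:,0]==0]=np.nan
    return P.reshape(480,640,3)
E
python3 - <<'E'
from h import *
print(get_state())
for n in('scene','side','wrist'):
    c=cap(n,n+'0'); R=cv2.Rodrigues(np.array(c['rvec'],float))[0]; print(n,-R.T@np.array(c['tvec']).reshape(3),R[2])
E
```

```text
pics
{'time': 0.0, 'qpos': array([-1.29300308e+00,  2.87187557e-01,  1.57814322e+00, -1.58624444e-05,
        1.27857932e+00, -1.49987702e-01]), 'dq': array([ 0.00174404, -0.001619  ,  0.00085896,  0.00095441, -0.00099978,
       -0.00036608]), 'joint_efforts': array([-2.46883542e-05, -4.05981374e+01, -2.92626500e+01, -1.81544697e-04,
        5.77920568e-03, -1.02659786e-05]), 'eef_pos': array([ 0.27987962, -0.61354007,  0.22995086]), 'tcp_rot': array([ 9.77211364e-01,  2.12265416e-01, -8.15718022e-05, -1.15586880e-03]), 'contact_force': array([-0.51715371, -0.1697461 ,  0.3326252 ]), 'wrist_torque': array([-0.00189452, -0.01266424, -0.02367164]), 'opening': 0.9991156234074268}
scene [ 1.22694974 -0.20965037  1.29708551] [-0.51296421  0.14293607 -0.84642602]
side [-0.1033961   0.5580027   1.11333969] [ 0.45158039 -0.43356214 -0.77980704]
wrist [ 0.35201566 -0.58135198  0.37273695] [-0.2807511  -0.12473697 -0.95164043]
```

View pics/scene0.png

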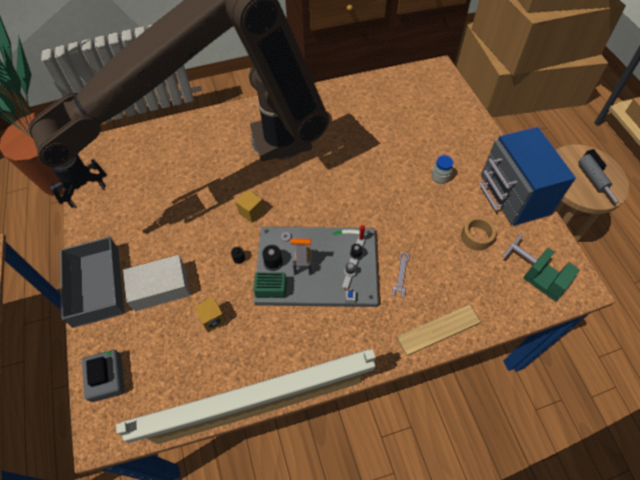

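View pics/side0.png

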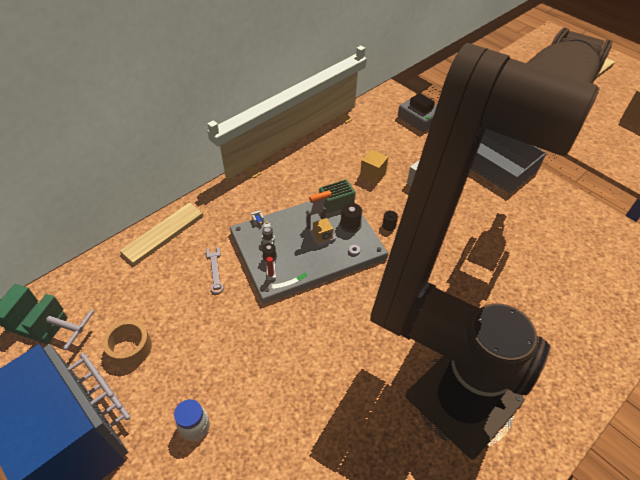

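View pics/wrist0.png

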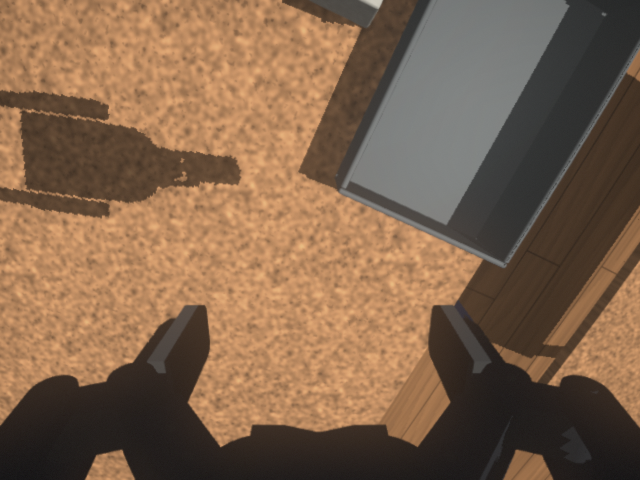

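Run:
```python
from h import *
a=cv2.imread('pics/scene0.png')[215:315,240:400]; b=cv2.imread('pics/side0.png')[175:305,220:400]
cv2.imwrite('pics/c1.png',cv2.resize(a,None,fx=5,fy=5,interpolation=cv2.INTER_CUBIC))
cv2.imwrite('pics/c2.png',cv2.resize(b,None,fx=4.4,fy=4.4,interpolation=cv2.INTER_CUBIC))
for n in ('scene0','side0'):
    c=dict(np.load(n+'.npz')); P=cloud(c)
    col=c['pixels'].astype(int)
    m=(abs(P[...,2]-.03)<.006)&(np.ptp(col,axis=2)<30)
    lab=cv2.connectedComponentsWithStats(m.astype(np.uint8))
    i=1+np.argmax(lab[2][1:,4]); print(n,lab[2][i])
    mm=lab[1]==i
    print('z',np.median(P[mm][:,2]))
    q=P[mm][:,:2].astype(np.float32)
    (cx,cy),(w,h),a=cv2.minAreaRect(q); print(cx,cy,w,h,a)
    hsv=cv2.cvtColor(c['pixels'],cv2.COLOR_RGB2HSV)
    for nm,lo,hi in(('orange',(5,200,150),(12,255,255)),('red',(0,180,100),(4,255,255)),('green',(55,150,100),(75,255,255))):
        k=cv2.inRange(hsv,lo,hi)>0
        k&=(np.linalg.norm(P[...,:2]-[cx,cy],axis=2)<.26)
        if k.sum(): print(nm,k.sum(),np.median(P[k],0).round(4),P[k].min(0).round(3),P[k].max(0).round(3))
```

```text
scene0 [ 254  227  124   78 6288]
z 0.030012045776824002
0.5630470514297485 -0.03273129463195801 0.35840681195259094 0.26000335812568665 71.6634292602539
orange 30 [ 0.5569 -0.083   0.1766] [ 0.547 -0.099  0.169] [ 0.571 -0.05   0.183]
red 21 [0.5294 0.1184 0.1055] [0.526 0.114 0.053] [0.535 0.127 0.112]
green 13 [0.4774 0.0603 0.0312] [0.474 0.052 0.029] [0.482 0.071 0.033]
side0 [ 230  202  158   98 7346]
z 0.02969634351218076
0.5587751865386963 -0.0279390811920166 0.35809895396232605 0.2621783912181854 71.96247100830078
orange 25 [ 0.5529 -0.0721  0.1751] [ 0.542 -0.092  0.172] [ 0.568 -0.045  0.179]
red 26 [0.5261 0.124  0.1098] [0.52  0.104 0.061] [0.565 0.131 0.112]
green 1 [0.4761 0.0771 0.0357] [0.476 0.077 0.036] [0.476 0.077 0.036]
```

View pics/c1.png

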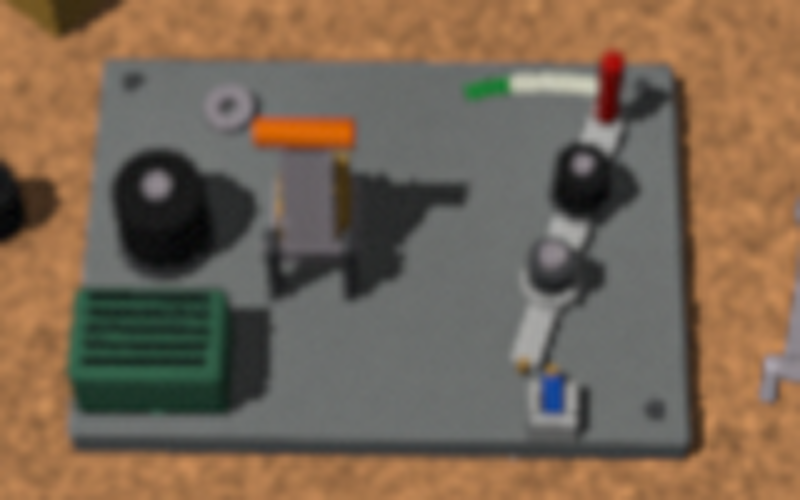

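View pics/c2.png

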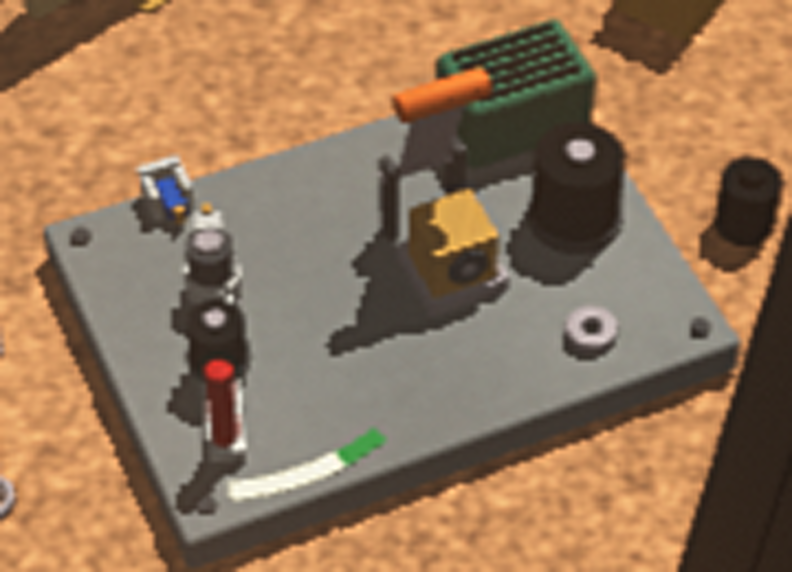

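Scene picture: sander at (255–378, 228–305). The clamp's orange handle is at (300,242) and is the only orange thing. The red tensioner handle is at (362,232), with the green scale end at (337,232).

Possible mix-ups:
- **Brass blocks:** the loose ones at (249,206) and (209,313) look larger. The one needed sits under the clamp at (303,255).
- **Black rollers:** the spare one is at (238,255), the drive drum at (272,257) and the tensioner roller at (356,251).

The crops confirm the clamp and handle choices. Next I check the pose by overlay.

```bash
cat >> h.py <<'E'
C=np.array([.561,-.0303]); YAW=np.radians(-18.2)
def own(x,y,z=0):  # mm -> world m
    c,s=np.cos(YAW),np.sin(YAW); return np.array([C[0]+(c*x-s*y)/1e3,C[1]+(s*x+c*y)/1e3,z/1e3])
def toown(p):
    c,s=np.cos(YAW),np.sin(YAW); d=(np.array(p[:2])-C)*1e3; return np.array([c*d[0]+s*d[1],-s*d[0]+c*d[1],p[2]*1e3])
def handle(q,z=90):
    a=.30-q; return own(35-120*np.cos(a),100+120*np.sin(a),z)
def clampg(q,r=88): return own(35-r*np.cos(q),-40,85+r*np.sin(q))
def delta(target,yaw=None):
    """tool-frame shift in 4cm shares & turn shares to reach target"""
    from scipy.spatial.transform import Rotation as R
    s=get_state(); r=R.from_quat(s['tcp_rot']); M=r.as_matrix()
    y0=np.degrees(np.arctan2(M[1,0],M[0,0])); turn=0
    if yaw is not None: turn=-(yaw-y0)
    print('tcp',s['eef_pos'].round(4),'yaw',y0.round(2),'own',toown(s['eef_pos']).round(1),'F',s['contact_force'].round(2),'open',round(s['opening'],3),'t',round(s['time'],2))
    d=np.array(target)-s['eef_pos']
    M2=(r*R.from_euler('z',turn,degrees=True)).as_matrix()
    print('now-frame',(M.T@d/.04).round(2),'after-turn frame',(M2.T@d/.04).round(2),'turn',round(turn/5,2))
E
python3 - <<'E'
from h import *
for n in('scene0','side0'):
    c=dict(np.load(n+'.npz')); im=c['pixels'][:,:,::-1].copy()
    im=cv2.resize(im,None,fx=5,fy=5,interpolation=cv2.INTER_CUBIC)
    pts=[own(x,y,30) for x,y in((130,180),(-130,180),(-130,-180),(130,-180))]+[own(0,-130,90),own(35,100,80),handle(0,110),clampg(1.27),clampg(1.4),own(35,-40,85),own(-10,-40,79)]
    a=.30-.45
    pts.append(own(35-148*np.cos(a),100+148*np.sin(a),30))
    for p in proj(c,pts): cv2.circle(im,tuple(int(round((v+.5)*5)) for v in p),4,(255,0,255),1)
    im=im[1075:1575,1200:2000] if n[1]=='c' else im[900:1500,1120:1920]
    cv2.imwrite('pics/ov_'+n+'.png',im)
delta(own(35+14,-40,260),-18.2)
E
```

```text
tcp [ 0.2799 -0.6137  0.2303] yaw 24.51 own [ -84.8 -642.   230.3] F [-0.34 -0.29  0.26] open 1.0 t 0.15
now-frame [12.67 -8.79 -0.72] after-turn frame [  3.34 -15.05  -0.72] turn 8.54
```

View pics/ov_scene0.png

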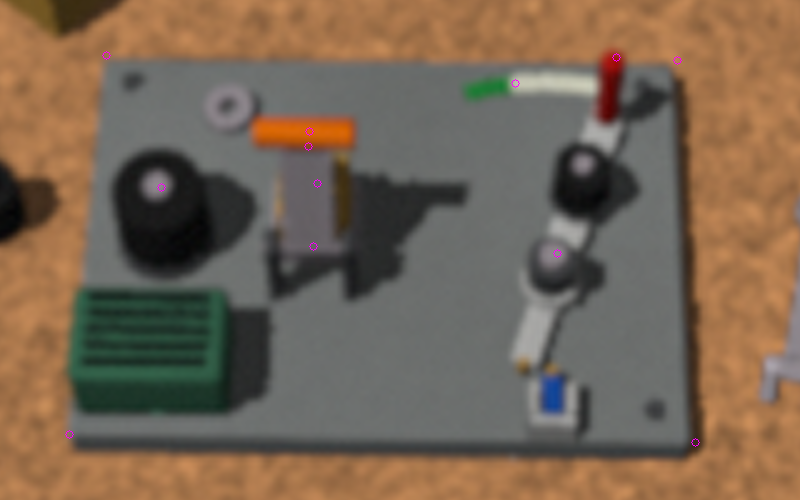

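View pics/ov_side0.png

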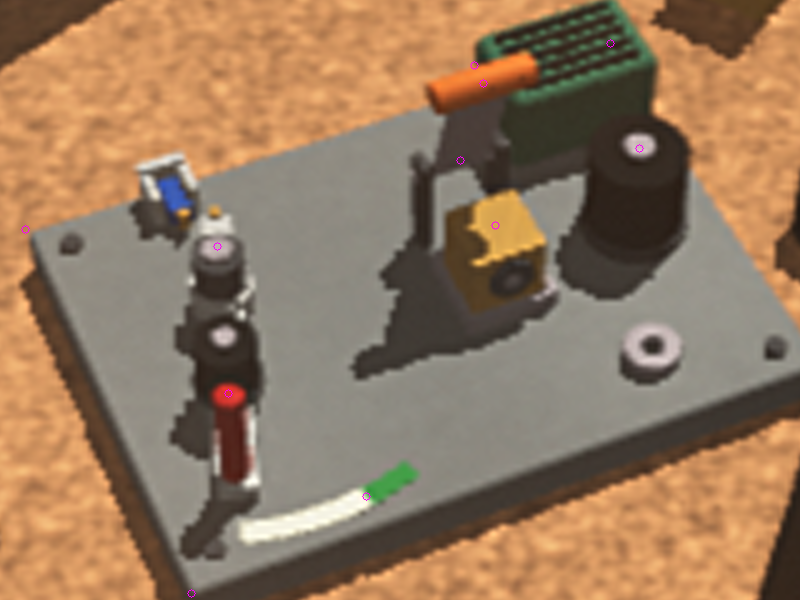

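Both overlays put the modelled points within about 2 mm of the picture, and the clamp fits at about 1.27 rad. I turn first, with the fingers shut.

Emit:
step_arm(targets=[[[0,0,0,-0.1,0.854],[0,0,0,-0.1,0.854],[0,0,0,-0.1,0.854],[0,0,0,-0.1,0.854],[0,0,0,-0.1,0.854],[0,0,0,-0.1,0.854],[0,0,0,-0.1,0.854],[0,0,0,-0.1,0.854],[0,0,0,-0.1,0.854],[0,0,0,-0.1,0.854]]], squeeze=60)

```text
time: 0.98
eef_pos: [0.28, -0.6139, 0.2709]
tcp_rot: [0.987, -0.16, -0.0, -0.0]
contact_force: [0.1, -0.2, -1.0]
opening: 0.005
```

Emit:
step_arm(targets=[[[0,0.18,-0.8,0,0],[0,0.18,-0.8,0,0],[0,0.18,-0.8,0,0],[0,0.18,-0.8,0,0],[0,0.18,-0.8,0,0],[0,0.18,-0.8,0,0],[0,0.18,-0.8,0,0],[0,0.18,-0.8,0,0],[0,0.18,-0.8,0,0],[0,0.18,-0.8,0,0]]])

```text
time: 1.82
eef_pos: [0.4488, -0.331, 0.271]
tcp_rot: [0.987, -0.158, -0.0, -0.0]
contact_force: [0.9, -0.2, -0.4]
opening: -0.001
```

```bash
python3 -c "
from h import *
delta(own(35+14,-40,260),-18.2)"
```

```text
tcp [ 0.4488 -0.331   0.271 ] yaw -18.2 own [ -12.7 -320.7  271. ] F [ 0.85 -0.23 -0.44] open -0.001 t 1.82
now-frame [ 1.54 -7.02  0.28] after-turn frame [ 1.54 -7.02  0.28] turn 0.0
```

Emit:
step_arm(targets=[[[0,0.16,-0.7,0,0],[0,0.16,-0.7,0,0],[0,0.16,-0.7,0,0],[0,0.16,-0.7,0,0],[0,0.16,-0.7,0,0],[0,0.16,-0.7,0,0],[0,0.16,-0.7,0,0],[0,0.16,-0.7,0,0],[0,0.16,-0.7,0,0],[0,0.1,-0.7,0,0]]])

```text
time: 2.65
eef_pos: [0.5948, -0.0845, 0.2709]
tcp_rot: [0.987, -0.158, -0.0, -0.0]
contact_force: [0.6, -0.3, -0.0]
opening: 0.0
```

```bash
python3 -c "
from h import *
delta(own(35+14,-40,150),-18.2)
cap('side','side1');cap('wrist','wrist1')
cv2.imwrite('pics/c3.png',cv2.resize(cv2.imread('pics/side1.png')[100:310,220:460],None,fx=2.8,fy=2.8))"
```

```text
tcp [ 0.5948 -0.0845  0.2709] yaw -18.19 own [ 49.  -40.9 270.9] F [ 0.62 -0.31 -0.04] open 0.0 t 2.65
now-frame [ 0.   -0.02  3.02] after-turn frame [ 0.   -0.02  3.02] turn 0.0
```

View pics/c3.png

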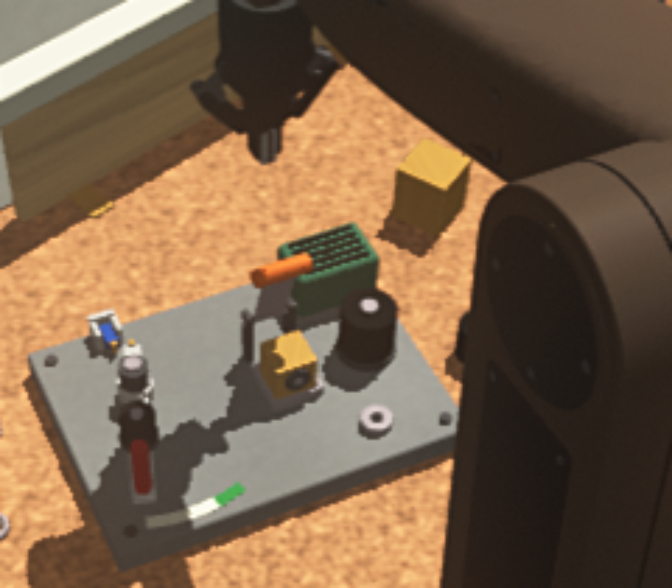

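View pics/wrist1.png

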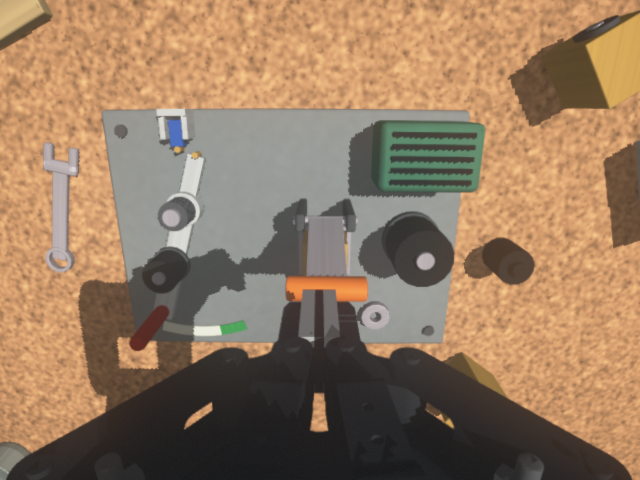

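The wrist view shows the shut fingers lined up with the clamp, whose orange handle is at (327,289). I measure the handles from this closer view.

```bash
python3 -c "
from h import *
c=dict(np.load('wrist1.npz'));P=cloud(c);hsv=cv2.cvtColor(c['pixels'],cv2.COLOR_RGB2HSV)
for nm,lo,hi in(('orange',(5,200,150),(14,255,255)),('red',(0,180,60),(4,255,255)),('green',(55,150,100),(75,255,255))):
    k=cv2.inRange(hsv,lo,hi)>0; Q=P[k]; Q=Q[Q[:,2]>.02]; Q=np.array([toown(q) for q in Q]); print(nm,len(Q),np.median(Q,0).round(1),np.percentile(Q,3,axis=0).round(1),np.percentile(Q,97,axis=0).round(1))
"
```

```text
return _methods._mean(a, axis=axis, dtype=dtype,
  ret = ret.dtype.type(ret / rcount)
Traceback (most recent call last):
IndexError: index -1 is out of bounds for axis 0 with size 0
```

```bash
python3 -c "
from h import *
c=dict(np.load('wrist1.npz'));d=c['range_z'];print((d>0).mean(),d.max(),d[289,327],d[335,150],d[140,300])
# ray method: orange handle ends, green start, red top
for nm,u,v,z in(('orangeC',327,289,168),('redtop',163,314,110),('green start',222,329,30),('pivot pin',172,217,80),('drum',426,262,90)):
    print(nm,toown(world(c,u,v,z/1e3)).round(1))
for nm,p in(('orange1.27',clampg(1.27)),('handle',handle(0,110)),('pivot',own(35,100,80)),('drum',own(0,-130,90))): print(nm,toown(p).round(1),proj(c,[p]).round(1))
"
```

```text
0.9958528645833333 0.5557483 0.15256894 0.3665863 0.37383828
orangeC [  7.8 -42.  168. ]
redtop [-46.9 104.2 110. ]
green start [-111.6   75.1   30. ]
pivot pin [35.3 97.3 80. ]
drum [  -3.1 -133.    90. ]
orange1.27 [  8.9 -40.  169. ] [[324.3 288.2]]
handle [-79.6 135.5 110. ] [[134.8 344.4]]
pivot [ 35. 100.  80.] [[169.2 217.4]]
drum [   0. -130.   90.] [[423.  258.8]]
```

Wrist rays agree with the model to about 3 mm, and the clamp is at about 1.27 rad. I go down behind it.

Emit:
step_arm(targets=[[[0,0,0,0.5,0],[0,0,0,0.5,0],[0,0,0,0.5,0],[0,0,0,0.5,0],[0,0,0,0.5,0],[0,0,0,0.5,0],[0,0,0,0,0]]])

```text
time: 3.33
eef_pos: [0.5908, -0.0857, 0.1459]
tcp_rot: [0.987, -0.158, -0.005, -0.001]
contact_force: [-1.2, 0.9, -0.5]
opening: -0.002
```

```bash
python3 -c "
from h import *
delta(clampg(1.0),-18.2)
cap('side','side2')
cv2.imwrite('pics/c4.png',cv2.resize(cv2.imread('pics/side2.png')[100:310,220:460],None,fx=2.8,fy=2.8))"
```

```text
tcp [ 0.5908 -0.0857  0.1459] yaw -18.23 own [ 45.6 -43.3 145.9] F [-1.19  0.92 -0.49] open -0.002 t 3.33
now-frame [-1.46 -0.08 -0.31] after-turn frame [-1.46 -0.08 -0.31] turn -0.01
```

View pics/c4.png

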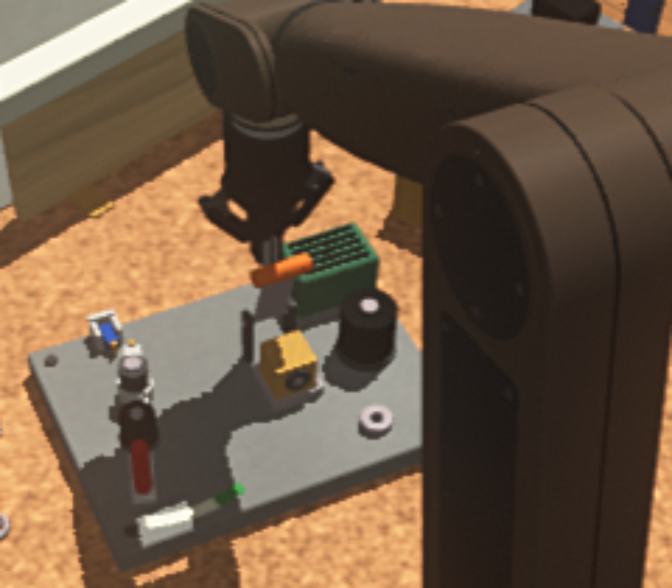

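Tip is 27 mm behind the bar, clear of it. Now I push along the clamp's arc.

Emit:
step_arm(targets=[[[0,-0.38,0,-0.05,0],[0,-0.28,0,0.08,0],[0,-0.28,0,0.16,0],[0,-0.2,0,0.16,0],[0,-0.18,0,0.18,0],[0,0,0,0,0]]])

```text
time: 3.88
eef_pos: [0.5424, -0.069, 0.1292]
tcp_rot: [0.987, -0.158, -0.001, -0.0]
contact_force: [-0.4, 0.4, -0.2]
opening: 0.001
```

```bash
python3 -c "
from h import *
delta(own(-19,-40,89),-18.2)
cap('side','side3');cap('wrist','wrist3')
cv2.imwrite('pics/c5.png',np.hstack([cv2.resize(cv2.imread('pics/side3.png')[150:310,220:380],(480,480)),cv2.resize(cv2.imread('pics/wrist3.png'),(320,240)).repeat(2,0)]))"
```

```text
tcp [ 0.5424 -0.069   0.1292] yaw -18.19 own [ -5.5 -42.6 129.2] F [-0.45  0.45 -0.25] open 0.001 t 3.88
now-frame [-0.33 -0.06  1.  ] after-turn frame [-0.33 -0.06  1.  ] turn 0.0
```

View pics/c5.png

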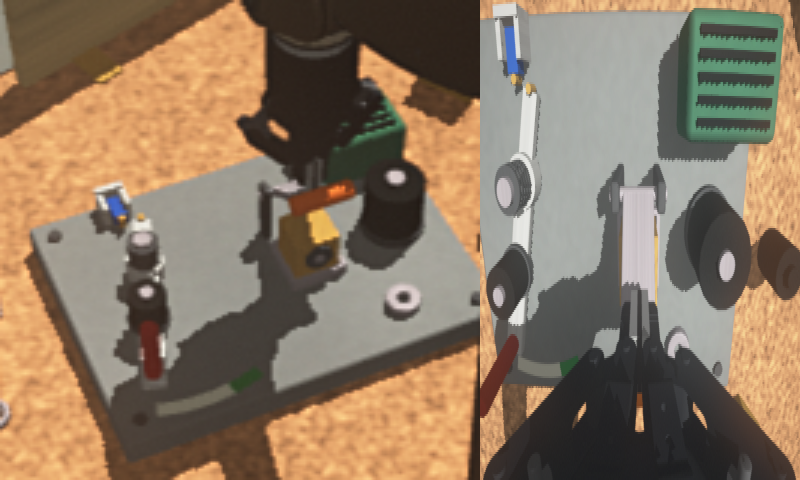

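The side view shows the clamp following the fingers, already well tilted at (320,198) in the crop, with the block still in place. I continue down.

Emit:
step_arm(targets=[[[0,-0.12,0,0.2,0],[0,-0.1,0,0.22,0],[0,-0.08,0,0.25,0],[0,-0.02,0,0.2,0],[0,0,0,0.1,0],[0,0,0,0.05,0],[0,0,0,0,0]]])

```text
time: 4.57
eef_pos: [0.5313, -0.0651, 0.0891]
tcp_rot: [0.987, -0.158, -0.002, -0.0]
contact_force: [-1.2, -0.2, 2.0]
opening: -0.004
```

```bash
python3 -c "
from h import *
delta(own(-19,-40,89),-18.2)
cap('side','side4');cap('wrist','wrist4')
cv2.imwrite('pics/c6.png',np.hstack([cv2.resize(cv2.imread('pics/side4.png')[170:310,220:380],(548,480)),cv2.resize(cv2.imread('pics/wrist4.png')[:,200:440],(240,480))]))"
```

```text
tcp [ 0.5313 -0.0651  0.0891] yaw -18.18 own [-17.4 -42.3  89.1] F [-1.19 -0.21  1.96] open -0.004 t 4.57
now-frame [-0.04 -0.06  0.  ] after-turn frame [-0.04 -0.06  0.  ] turn 0.0
```

View pics/c6.png

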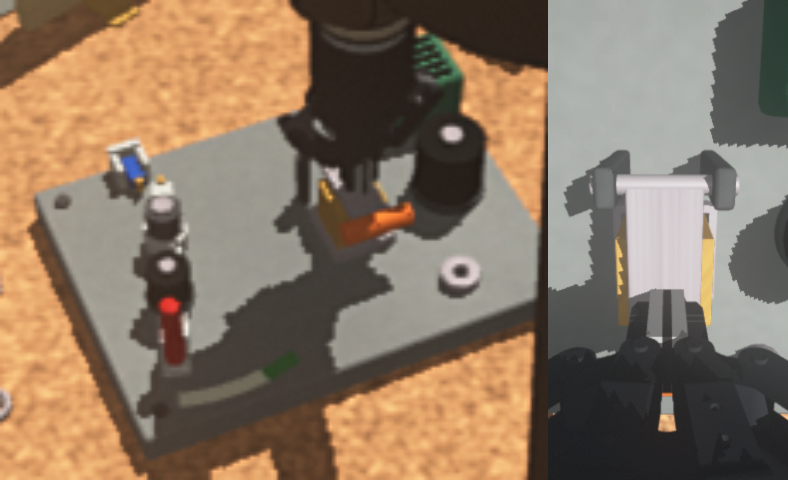

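The clamp is about level. I press a little more to feel the stop.

Emit:
step_arm(targets=[[[0,0,0,0.05,0],[0,0,0,0.05,0],[0,0,0,0,0],[0,0,0,0,0]]])

```text
time: 5.0
eef_pos: [0.5317, -0.0652, 0.0888]
tcp_rot: [0.987, -0.158, -0.002, -0.0]
contact_force: [-11.3, 3.3, 21.6]
opening: -0.002
```

Force rose to 22 N with no further travel at z = 88.8 mm, so the clamp is on its stop. I lift off and check.

Emit:
step_arm(targets=[[[0,0,0,-0.2,0],[0,0,0,-0.4,0],[0,0,0,-0.6,0],[0,0,0,-0.7,0],[0.7,0,0,-0.7,0],[0.7,0,0,-0.4,0],[0.7,0,0,0,0]]])

```text
time: 5.58
eef_pos: [0.5348, -0.0662, 0.21]
tcp_rot: [0.987, -0.158, 0.005, 0.001]
contact_force: [1.4, -1.0, 0.1]
opening: 0.415
```

```bash
python3 -c "
from h import *
delta(handle(0,180),-18.2); delta(handle(0,71))
cap('side','side5');cap('scene','scene5');cap('wrist','wrist5')
cv2.imwrite('pics/c7.png',np.hstack([cv2.resize(cv2.imread('pics/side5.png')[190:310,220:390],(400,282)),cv2.resize(cv2.imread('pics/scene5.png')[215:315,240:400],(400,282))]))
c=dict(np.load('side5.npz'));P=cloud(c);hsv=cv2.cvtColor(c['pixels'],cv2.COLOR_RGB2HSV)
k=cv2.inRange(hsv,(5,200,100),(12,255,255))>0;k&=np.linalg.norm(P[...,:2]-C,axis=2)<.2
Q=np.array([toown(q) for q in P[k]]);print(len(Q),np.median(Q,0),Q.min(0),Q.max(0))"
```

```text
tcp [ 0.5348 -0.0662  0.21  ] yaw -18.19 own [-13.7 -42.3 210. ] F [ 1.37 -0.96  0.07] open 0.415 t 5.58
now-frame [-1.66 -4.44  0.73] after-turn frame [-1.66 -4.44  0.73] turn 0.0
tcp [ 0.5348 -0.0662  0.21  ] yaw -18.19 own [-13.7 -42.3 210. ] F [ 1.37 -0.96  0.07] open 0.415 t 5.58
now-frame [-1.68 -4.44  3.46] after-turn frame [-1.68 -4.44  3.46] turn 0.0
1 [-57.57453328 -62.23284456  89.47428364] [-57.57453328 -62.23284456  89.47428364] [-57.57453328 -62.23284456  89.47428364]
```

View pics/c7.png

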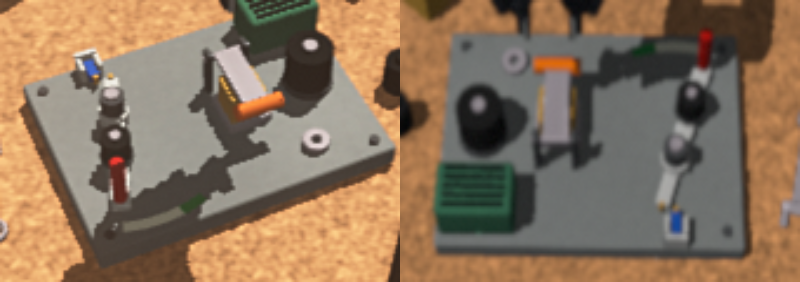

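View pics/wrist5.png

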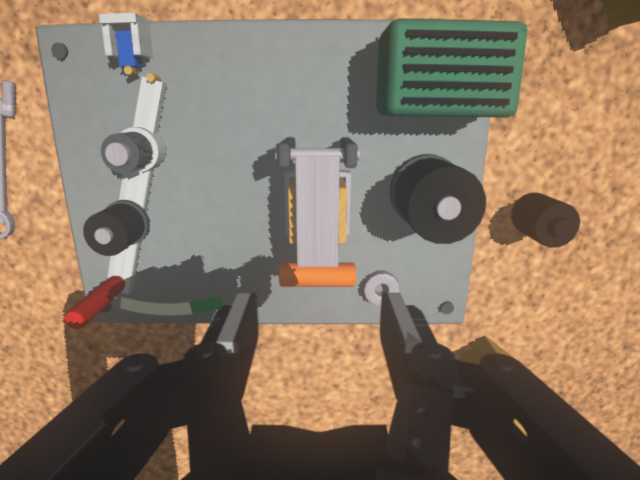

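All three views show the clamp lying level over the block, with the orange handle low at the free end and the bearing unmoved. I move above the red handle.

Emit:
step_arm(targets=[[[0.7,-0.2,-0.5,0,0],[0.7,-0.2,-0.55,0,0],[0.7,-0.2,-0.55,0,0],[0.7,-0.2,-0.55,0,0],[0.7,-0.2,-0.55,0,0],[0.7,-0.2,-0.55,0,0],[0.7,-0.2,-0.5,0,0],[0.7,-0.2,-0.4,0,0],[0.7,-0.08,-0.28,0,0],[0.7,0,0,0,0]]])

```text
time: 6.57
eef_pos: [0.5224, 0.1256, 0.2032]
tcp_rot: [0.988, -0.157, -0.002, 0.0]
contact_force: [0.4, -0.5, 0.1]
opening: 0.702
```

```bash
python3 -c "
from h import *
delta(handle(0,150),-18.2)
c=cap('wrist','wrist6');P=cloud(c);hsv=cv2.cvtColor(c['pixels'],cv2.COLOR_RGB2HSV)
k=((hsv[...,0]<5)|(hsv[...,0]>175))&(hsv[...,1]>180)&(hsv[...,2]>60)
Q=np.array([toown(q) for q in P[k]]);T=Q[Q[:,2]>107];print(len(Q),len(T),T.mean(0),T.min(0),T.max(0))
print(proj(c,[handle(0,110)]),toown(handle(0)))"
```

```text
tcp [0.5224 0.1256 0.2032] yaw -18.05 own [-85.4 136.  203.2] F [ 0.38 -0.49  0.12] open 0.702 t 6.57
now-frame [0.15 0.01 1.33] after-turn frame [0.15 0.01 1.33] turn 0.03Traceback (most recent call last):
  File "<string>", line 6, in <module>
    Q=np.array([toown(q) for q in P[k]]);T=Q[Q[:,2]>107];print(len(Q),len(T),T.mean(0),T.min(0),T.max(0))
                                             ~^^^^^
IndexError: too many indices for array: array is 1-dimensional, but 2 were indexed
```

View pics/wrist6.png

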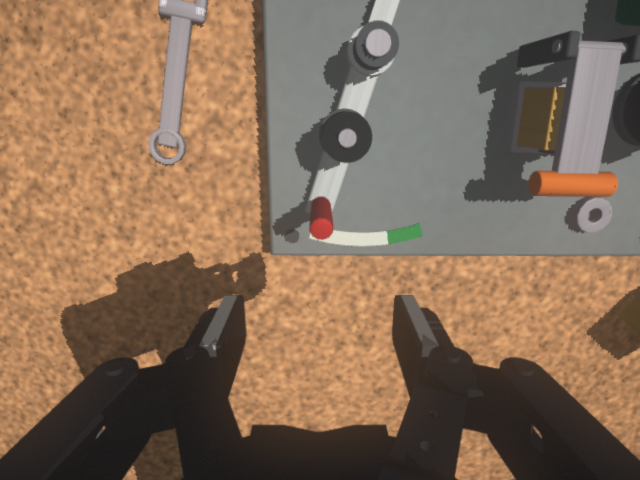

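```bash
python3 -c "
from h import *
c=dict(np.load('wrist6.npz')); print(c['pixels'][218,321],c['pixels'][230,321],c['range_z'][218,321],c['range_z'][230,321],c['range_z'][400,30])
t=get_state()['eef_pos']; print('tcp line',[proj(c,[[t[0],t[1],z]]).round(0)[0] for z in(.203,.15,.11,.09)])
print('handle model top',proj(c,[handle(0,110)]),'pivot',proj(c,[own(35,100,80)]))
for nm,u,v,z in(('redtop',321,229,110),('pin',378,41,80),('green',388,238,30),('orange',573,184,94),('corner',271,253,30)): print(nm,toown(world(c,u,v,z/1e3)).round(1))
"
```

```text
[155  64  59] [187  68  61] 0.24623807 0.2476554 0.42538646
tcp line [array([321., 307.]), array([320., 260.]), array([320., 236.]), array([320., 227.])]
handle model top [[319.61285483 228.9363738 ]] pivot [[376.30277061  41.6970863 ]]
redtop [-79.7 134.6 110. ]
pin [35.4 98.9 80. ]
green [-112.8   76.    30. ]
orange [-52.3 -35.6  94. ]
corner [-127.   177.8   30. ]
```

Calibration check: the red top is at (321,229), which reads own (-79.7, 134.6) against the model's (-79.6, 135.5). The orange handle reads own (-52, -36) at its down height. I shift 6 mm and go down around the handle.

Emit:
step_arm(targets=[[[0.7,0.1,0,0.2,0],[0.7,0.05,0,0.4,0],[0.7,0,0,0.5,0],[0.7,0,0,0.5,0],[0.7,0,0,0.5,0],[0.7,0,0,0.5,0],[0.7,0,0,0.4,0],[0.7,0,0,0.3,0],[0.7,0,0,0,0]]])

```text
time: 7.37
eef_pos: [0.527, 0.1209, 0.0696]
tcp_rot: [0.987, -0.159, -0.003, 0.001]
contact_force: [-0.1, 0.3, 0.3]
opening: 0.696
```

```bash
python3 -c "
from h import *
delta(handle(0,71),-18.2)
c=cap('wrist','wrist7')"
```

```text
tcp [0.527  0.1209 0.0696] yaw -18.28 own [-79.6 133.   69.6] F [-0.08  0.32  0.32] open 0.696 t 7.37
now-frame [-0.   -0.06 -0.03] after-turn frame [-0.   -0.06 -0.03] turn -0.02
```

View pics/wrist7.png

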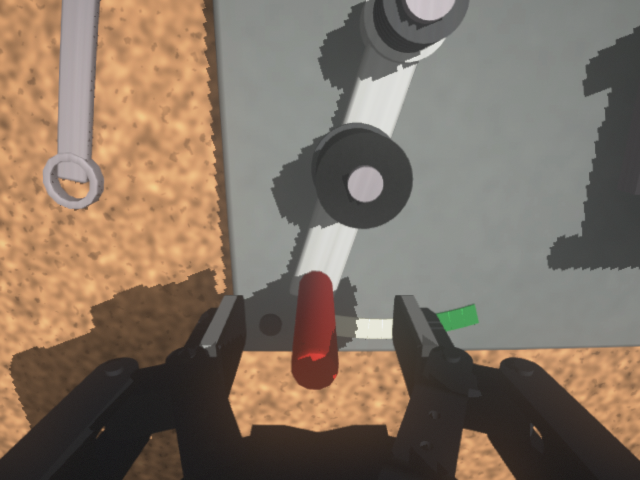

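The red handle stands between the pads, its top at (315,370) and centred. I close on it.

Emit:
step_arm(targets=[[[0.3,0,0,0,0],[0.0,0,0,0,0],[0.0,0,0,0,0],[0.0,0,0,0,0],[0.0,0,0,0,0],[0.0,0,0,0,0],[0.0,0,0,0,0]]], squeeze=60)

```text
time: 8.0
eef_pos: [0.5299, 0.1217, 0.0748]
tcp_rot: [0.987, -0.158, 0.001, 0.0]
contact_force: [-1.7, -2.6, 5.6]
opening: 0.169
```

```bash
python3 -c "
from h import *
delta(handle(0,71),-18.2)
h=[toown(handle(q))[:2] for q in (0,.08,.16,.24,.32,.40,.48,.54)]
print(np.diff(h,axis=0)/40)
c=cap('wrist','wrist8')"
```

```text
tcp [0.5299 0.1217 0.0748] yaw -18.15 own [-77.  134.7  74.8] F [-1.72 -2.62  5.58] open 0.169 t 8.0
now-frame [-0.07 -0.02  0.09] after-turn frame [-0.07 -0.02  0.09] turn 0.01
[[-0.06168288 -0.23187175]
 [-0.04295564 -0.23605953]
 [-0.02395363 -0.23873732]
 [-0.0047984  -0.23988802]
 [ 0.01438752 -0.23950425]
 [ 0.03348142 -0.23758847]
 [ 0.03751715 -0.17601916]]
```

View pics/wrist8.png

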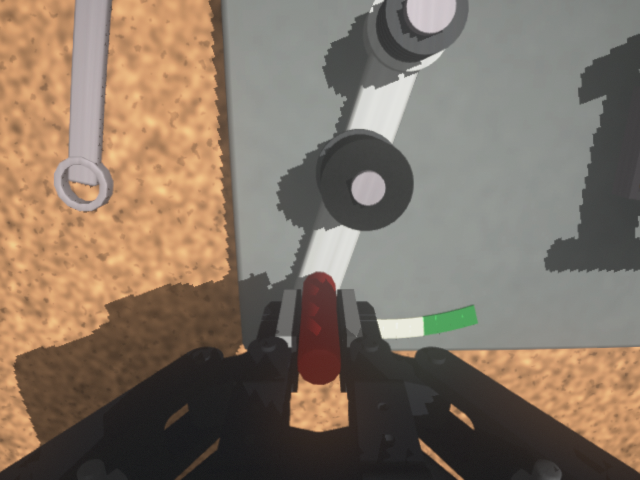

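Gripped: opening 0.169 is about 14 mm, and the pads are on both sides of the post. I push along the handle's arc, with tool +y being the sander's own -y.

Emit:
step_arm(targets=[[[0,-0.03,0.116,0,0],[0,-0.03,0.116,0,0],[0,-0.02,0.118,0,0],[0,-0.02,0.118,0,0],[0,-0.012,0.119,0,0],[0,-0.012,0.119,0,0],[0,-0.002,0.12,0,0],[0,-0.002,0.12,0,0],[0,0.007,0.12,0,0]]], squeeze=80)

```text
time: 8.8
eef_pos: [0.5098, 0.087, 0.0746]
tcp_rot: [0.987, -0.158, -0.002, -0.003]
contact_force: [-7.1, 10.5, 13.0]
opening: 0.165
```

```bash
python3 -c "
from h import *
delta(handle(.54,71),-18.2)
o=toown(get_state()['eef_pos']); print('tensioner q from tcp',.3-np.arctan2(o[1]-100,35-o[0]),'r',np.hypot(o[1]-100,35-o[0]))
c=cap('wrist','wrist9')"
```

```text
tcp [0.5098 0.087  0.0746] yaw -18.22 own [-85.3  95.4  74.6] F [-7.08 10.52 12.99] open 0.165 t 8.8
now-frame [0.09 0.6  0.09] after-turn frame [0.09 0.6  0.09] turn -0.0
tensioner q from tcp 0.3382440887951584 r 120.3411735857758
```

View pics/wrist9.png

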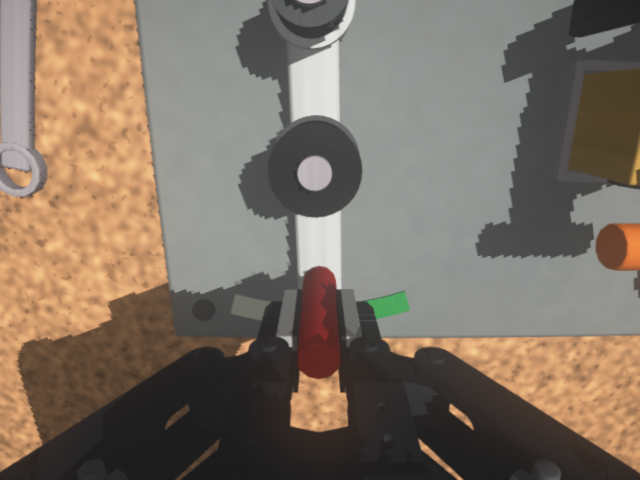

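Tensioner is at 0.34 rad and on the correct radius, with the handle firmly between the pads. I continue through the click into green.

Emit:
step_arm(targets=[[[0,0.01,0.12,-0.02,0],[0,0.012,0.12,-0.02,0],[0,0.015,0.12,-0.02,0],[0,0.018,0.12,0,0],[0,0.02,0.12,0,0],[0,0.01,0.05,0,0],[0,0,0,0,0],[0,0,0,0,0]]])

```text
time: 9.52
eef_pos: [0.5035, 0.061, 0.0748]
tcp_rot: [0.987, -0.159, -0.004, -0.003]
contact_force: [-4.7, 12.2, 4.3]
opening: 0.159
```

```bash
python3 -c "
from h import *
delta(handle(.55,71),-18.2)
o=toown(get_state()['eef_pos']); print('tensioner q from tcp',.3-np.arctan2(o[1]-100,35-o[0]),'r',np.hypot(o[1]-100,35-o[0]))
cap('wrist','wrist10');cap('side','side10');cap('scene','scene10')
cv2.imwrite('pics/c10.png',np.hstack([cv2.resize(cv2.imread('pics/side10.png')[190:310,220:390],(400,282)),cv2.resize(cv2.imread('pics/scene10.png')[215:315,240:400],(400,282))]))"
```

```text
tcp [0.5035 0.061  0.0748] yaw -18.29 own [-83.2  68.8  74.8] F [-4.66 12.22  4.31] open 0.159 t 9.52
now-frame [ 0.05 -0.04  0.09] after-turn frame [ 0.05 -0.04  0.09] turn -0.02
tensioner q from tcp 0.5585072967299196 r 122.22580510421008
```

View pics/wrist10.png

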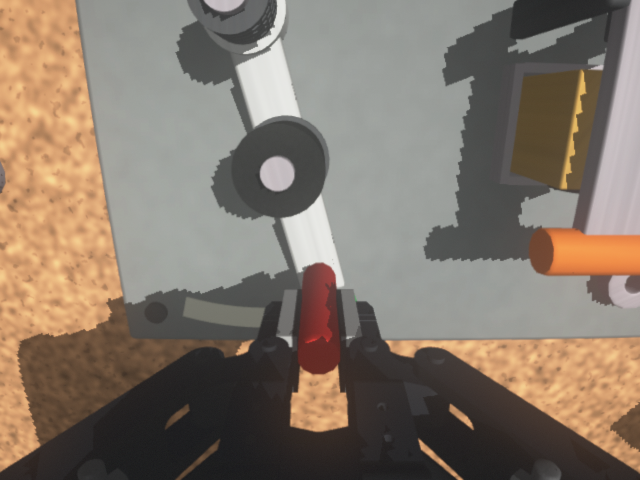

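View pics/c10.png

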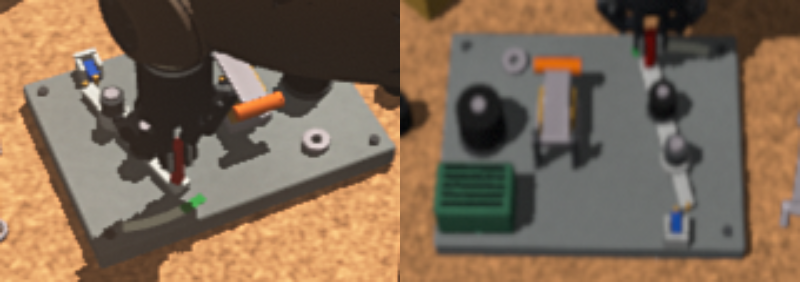

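In the pictures the arm has swung well past own -x, the white part of the scale lies behind the handle, and the clamp is down. I check the angle by measurement and hold for a few rows.

Emit:
step_arm(targets=[[[0,0,0,0,0],[0,0,0,0,0],[0,0,0,0,0],[0,0,0,0,0],[0,0,0,0,0],[0,0,0,0,0]]])

```text
time: 10.17
eef_pos: [0.5035, 0.0611, 0.0748]
tcp_rot: [0.987, -0.159, -0.004, -0.003]
contact_force: [-5.7, 12.4, 3.6]
opening: 0.165
```

```bash
python3 -c "
from h import *
s=get_state();o=toown(s['eef_pos']); print('q tcp',.3-np.arctan2(o[1]-100,35-o[0]),s['contact_force'].round(1),s['wrist_torque'].round(2),s['opening'])
c=cap('wrist','wrist11');w=cap('scene','scene11')
r=toown(world(c,277,174,.079)); print('roller',r.round(1),'q',.3-np.arctan2(r[1]-100,35-r[0]),'r',np.hypot(r[1]-100,35-r[0]))
for q in(.45,.5,.55,.6): a=.3-q; print(q,proj(c,[own(35-62*np.cos(a),100+62*np.sin(a),79)])[0].round(0),proj(c,[handle(q,110)])[0].round(0),proj(w,[handle(q,110)])[0].round(1))
print('clamp grip down px',proj(c,[clampg(0)+[0,0,.009]])[0],proj(w,[clampg(0)])[0],'bar end',proj(w,[clampg(.1)])[0])
cv2.imwrite('pics/c11.png',cv2.resize(c['pixels'][:,:,::-1],(400,300)));cv2.imwrite('pics/c12.png',cv2.resize(w['pixels'][215:315,240:400,::-1],None,fx=5,fy=5,interpolation=cv2.INTER_CUBIC))"
```

```text
q tcp 0.5578601913947145 [-5.7 12.4  3.6] [1.71 0.71 0.03] 0.16547907688393998
roller [-26.1  83.7  79. ] q 0.5612451088306583 r 63.234768793220475
0.45 [257. 175.] [278. 363.] [344.6 224.7]
0.5 [266. 173.] [296. 361.] [342.6 224.9]
0.55 [274. 171.] [313. 357.] [340.7 225.3]
0.6 [282. 169.] [331. 353.] [338.7 225.8]
clamp grip down px [625.09287849 258.85886898] [303.30456267 237.56084578] bar end [303.17557561 236.13358677]
```

View pics/c12.png

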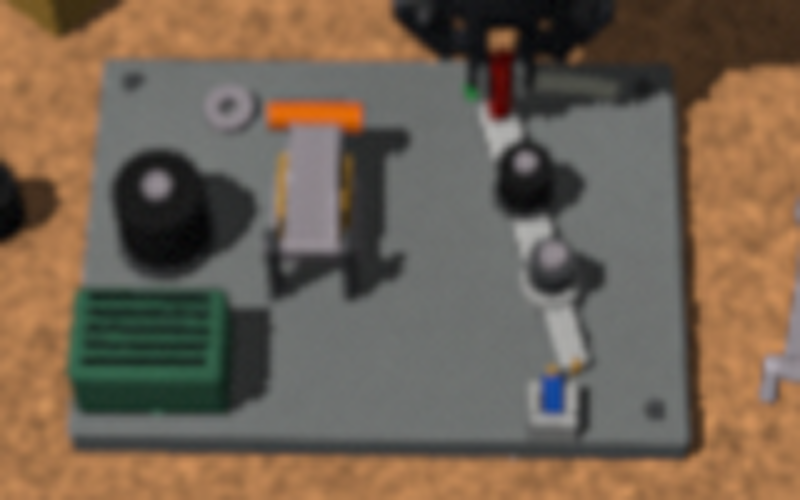

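Three measurements agree on the tensioner: TCP 0.558 rad, roller 0.561, and handle in the scene picture about 0.56. It held steady over 0.5 s. The clamp handle is at pixel (303,238), where the down position predicts (303.3,237.6). I hand in.

```bash
python3 -c "
from h import *
print(sign_off()); s=get_state(); print(s['time'],s['eef_pos'],s['contact_force'])"
```

```text
the job is handed in; nothing more can be done
None
the job is handed in; nothing more can be done
```

I handed the job in at about 10.3 s, with the clamp down and the gripper still holding the tensioner arm in the green zone.

**Clamp:** I pushed it down from behind with shut fingers, from about 1.27 rad. It stopped at z = 88.8 mm with the force rising to 22 N. In the last scene picture its handle is where the fully-down position predicts, within about 1 pixel. The idler block was still in its pocket.

**Tensioner:** I then gripped the red handle at 80 N and pushed it through the click. TCP, roller and handle gave 0.558, 0.561 and about 0.55–0.56 rad, against green from 0.45 and the stop at 0.64. It did not move over 0.5 s of holding, with about 14 N pushing back.

**Other things:** the spare bearing looks unmoved, and nothing in any view shows another object touched. I did not measure those objects one by one.

**What was off:**
- The scene and side cameras put the sander about 5 mm apart, so I used the mean. The wrist view and the contacts agreed with it to about 3 mm.
- While gripping, the tool sat about 4 mm higher than commanded.
- I did not check the click directly. It rests on the measured angle and on the last scene picture, where the arm's tooth looks past the pawl.

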